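# Wind a label tape home and store its cassette

## Task

Turn the label winder's crank clockwise until the resistance suddenly drops away and it turns freely. Then draw the orange cassette straight out of the winder, set it flat on the table and let go of it; take it again by the fin on its top and set it down flat, fin up, in the empty bay of the white tray. Leave the grey cassette and the other things on the table where they are.

Things in the scene. Friction and masses are not known exactly. Their poses are not given: they have to be found in the camera images.
- winder: Label winder: grey box 130 mm deep (x -70 to +60), 190 mm wide (y -100 to +90), 66 mm high, fixed to the table. Origin on the table; its x axis points away from the robot (about), z up. Its front face (x = -70) has a slot for the cassette at y = +46, 64 mm wide and 58 mm high, whose floor is the table. Crank at the right of its roof.
- slot_mouth (a point): Centre of the slot's mouth at table level, in the winder's front face (axes as the winder's). The cassette comes out along the winder's -x. A steel bar locks it at first and draws back as the crank turns, clear after about 1.1 turns; leave the cassette in until the crank has gone slack.
- crank (a joint): Crank angle in rad, 0 at the start (pointing any way), growing clockwise seen from above; no turning back below 0. Its catch pin pushes the white take-up ring round against a drag of about 0.4 N m (6 to 10 N at the knob) until the pin climbs clear, at 1.3 to 2.3 turns; then the ring stands still, the crank is slack and the tape is home. Hard stop at 3.2 turns. It stays where it is left.
- crank_axis (a point): Point on the vertical axis of the crank, at the knob's middle height (112 mm above the table); its axes turn with the crank (knob at -x, catch pin at +x). The knob runs round it at 38 mm radius.
- crank_knob (a point): Middle of the upright black crank knob, a cylinder 22 mm in diameter and 36 mm high (18 mm above and below this point) that spins freely on its pin, standing on the crank arm. Nothing within 25 mm beside it above the arm.
- catch_foot (a point): Foot of the red catch pin, 8 x 7 mm, that hangs from the end of the crank arm opposite the knob, 25 mm from the axis. It climbs 0.7 mm per rad of cranking.
- ring_lug (a point): Point on the white take-up ring (62 mm wide, round the crank's foot), at the top of its blue lug, next to the catch pin's foot: at the start level with the pin in plan and 6 to 10 mm above its foot. It goes round with the pin; once the crank is slack it stays behind.
- cassette: Orange tape cassette, 110 mm long (x -55 to +55), 56 mm wide, 30 mm high, with a fin on top; 0.16 kg. Origin in the middle of its underside. At the start it stands on the table in the winder's slot, its last 48 mm (x -55 to -7, ribbed sides) sticking out of the front, the rest and the fin under the roof. A notch in its -y side (x 16 to 46) takes the lock bar.
- cassette_tail (a point): Point in the middle of the cassette's tail, 36 mm behind its origin (x = -36 mm), 16 mm above its underside: grip here across the 56 mm width (y), fingers down beside the ribbed sides, to draw it out.
- cassette_fin (a point): Middle of the fin on the cassette's top, 14 mm ahead of its origin, 43 mm above its underside. The fin is 36 mm long (x), 12 mm thick (y) and stands 23 mm high, from 30 to 53 mm above the underside.
- tray: White storage tray, 142 mm (x) by 166 mm (y), 34 mm high, fixed, open on top, walls and floor 5 mm, parted into two bays side by side in y, each about 132 mm (x) by 75 mm (y). The left bay (+y) holds the grey cassette. Origin under its centre.
- empty_bay (a point): Centre of the floor of the empty bay, 40 mm to the tray's -y, 5 mm above the table; axes as the tray's. The cassette lies along the tray's x, either way round; only the fin leaves room for fingers there.
- spare_cassette: Grey cassette of the same shape, lying in the tray's left bay; leave it.
- order_bell: Chrome service bell, 85 mm wide, 64 mm high, bystander. Origin under its centre.
- sachet_caddy: Black sachet caddy, 90 x 64 x 60 mm, bystander. Origin under its centre.
- order_pad: Blank order pad, 141 x 75 x 9 mm, bystander. Origin under its centre.
- ramekin_2: White ramekin, 65 mm wide, 37 mm high, bystander. Origin under its centre.
Not all that is in view belongs to the job. There is more than one size of the cassette; the job needs the larger.

How it is judged (in metres and radians):
On the way, in this order (a step that is already met when the one before it is completed fails the run):
1. the crank has gone slack: the pin has climbed over the lug and left it behind, the cassette still in the slot (horizontal distance between catch_foot and ring_lug above 0.005 m and z of ring_lug in the frame of catch_foot below 0.0015 m and x of cassette in the frame of slot_mouth above -0.02 m), for 0.1 s.
2. the cassette is clear of the slot, flat on the table and let go (x of cassette in the frame of slot_mouth below -0.056 m and height (world z) of cassette below 0.003 m and angle between cassette's own z axis and vertical below 0.05 rad and contact force between the fingers and cassette below 0.1 N and linear speed of cassette below 0.02 m/s), for 0.2 s.
3. the cassette is lifted by its fin (height (world z) of cassette above 0.02 m and distance between the grasp point and cassette_fin below 0.035 m and contact force between the fingers and cassette above 0.5 N), for 0.2 s.
At the end, for the whole second after the job is handed in: The orange cassette lies flat, fin up, on the floor of the tray's empty bay (within 20 mm of its centre, within 4 mm of the floor, tilted less than 0.06 rad), at rest; the crank has not been wound back (the pin's foot not more than 1.5 mm below the top of the lug) (x of cassette in the frame of empty_bay between -0.02 and 0.02 m and y of cassette in the frame of empty_bay between -0.02 and 0.02 m and z of cassette in the frame of empty_bay below 0.004 m and angle between cassette's own z axis and vertical below 0.06 rad and linear speed of cassette below 0.02 m/s and z of ring_lug in the frame of catch_foot below 0.0015 m); the robot touches nothing.
It fails at once if the grey cassette is shifted more than 15 mm (distance of spare_cassette from where it was at the start of the episode above 0.015 m).
It fails at once if a bystander is shifted more than 25 mm (distance of any of order_bell, sachet_caddy, order_pad, ramekin_2 from where it was at the start of the episode above 0.025 m).
It fails at once if the cassette is thrown or dropped (linear speed of cassette above 0.8 m/s).
It also fails if it takes over 72 s, if anything falls off the work surface, if the arm or the gripper's body presses on something with over 40 N, if the wrist force passes 120 N, or if a joint passes its speed limit or range.

## Robot

A 6-joint arm with a two-finger parallel gripper is mounted at the origin on a cart in front of the work surface, level with it; the furniture and walls round the work are solid. World frame = base frame: x ahead of the robot, y to its left, z up, the work surface at z = 0. Lengths are in m, angles in degrees, forces in N, time in s.
With the tool pointing down it reaches from about 0.325 to 0.775 m from the base axis. Payload 5.5 kg.
Tool frame: the origin (TCP) lies at the centre of the arm's flange, where the gripper is bolted on; the fingertips stand 182 mm ahead of it and the grasp point (between the pads) lies 163 mm ahead of it; z points along the fingers, y is the direction in which the jaws open and shut (so a half turn about z gives the same grasp; the last joint's range is limited). The gripper opens to 88 mm and grips with 3 to 60 N. Pads are 20 mm wide; open, the fingers measure 115 mm over their backs; the gripper's body (75 mm by 178 mm) begins 61 mm behind the grasp point.
Start: joints at [63.329, 5.22, 70.514, -0, 104.267, -3.249], TCP at [0.239, 0.551, 0.405] pointing down, gripper open.
Joint ranges: [-164.24, 164.24], [-49.07, 125.15], [9.68, 141.18], [-86.29, 266.29], [3.28, 154.24], [-151.56, 151.56]. Speed limits (degrees/s): [147.25, 147.25, 172.46, 180, 180, 180].

## Interface

Orientations are given as [roll, pitch, yaw] about the fixed x, y, z axes, in that order (R = Rz(yaw) Ry(pitch) Rx(roll)).
In Python, from station import r gives the robot as it stands. The module is installed in compiled form; this text tells all that it offers. Calls block until the motion is done:
- r.reach(position, orientation): joint-space move of the TCP to a pose.
- r.servo_line(position, rotation=None, speed=0.15): straight line of the TCP; rotation=None keeps the orientation; speed is the mean speed in m/s.
- r.move_joints(angles): joint-space move.
- r.let_go() and r.grab(squeeze=None): open the fingers fully, or close them until they stop; squeeze is the grip in N (None keeps the last).
- r.wait(seconds).
- r.inverse_kinematics(position, orientation): joint angles nearest the present ones, or None.
- r.sense(): the state.
- r.snapshot(name): name is "scene" or "top" or "wrist"; returns a dict with "frame" (480x640x3 uint8, red, green, blue), "fx", "fy", "cx", "cy" (pixels), "R" (3x3) and "t" (3): a world point X has camera coordinates R X + t. Camera axes: x right, y down, z forward; pixel columns grow to the right and rows downward; lengths in m; the calibration is good to about 2 mm. A picture is of the moment at which its call begins. There is no depth.
A pose or a line that the arm cannot do raises r.IKError and nothing moves.
- r.hand_in(): hands the job in, once; it reports no verdict.
The state is a dict: "clock": time; "joints": joint angles; "joint_vel": joint speeds; "joint_torque": joint torques, N m; "tcp_pos": TCP position; "orientation": TCP orientation; "contact_force": force on the tool from outside, world axes, zero at the start; "torque": the same for the moment, N m; "opening": finger opening in m.
Only numpy, scipy, OpenCV 4.12 (cv2) and the standard library are available. Lean on these libraries where they do the work, as an engineer would, in place of code of your own. Each camera call takes 0.05 s, during which the arm holds its last target. There are 200 camera calls.

## Working session

There is one attempt and no reset: what is moved stays moved. The work goes in short steps, each a Python script; the robot and the scene stay as the last script left them, time stands still between calls to the robot, and variables do not carry over. Pictures are saved under pics/ and viewed, on a budget of 10 in all, crops included, one or two more only if the job needs it, and the job is handed in when it is done.

```bash
mkdir -p pics
cat > h.py <<'E'
import numpy as np, cv2, pickle
from station import r
def snap(name,fn):
    s=r.snapshot(name); pickle.dump(s,open(f'pics/{fn}.pkl','wb'))
    cv2.imwrite(f'pics/{fn}.png',s['frame'][:,:,::-1]); return s
def load(fn): return pickle.load(open(f'pics/{fn}.pkl','rb'))
def ray(s,p):
    R=np.array(s['R']);t=np.array(s['t'])
    d=R.T@np.array([(p[0]-s['cx'])/s['fx'],(p[1]-s['cy'])/s['fy'],1]); return -R.T@t,d/np.linalg.norm(d)
def atz(s,p,z):
    o,d=ray(s,p); return o+d*(z-o[2])/d[2]
def tri(l):
    A=0;b=0
    for s,p in l:
        o,d=ray(s,p);P=np.eye(3)-np.outer(d,d);A=A+P;b=b+P@o
    X=np.linalg.solve(A,b); return X,[proj(s,X)-np.array(p) for s,p in l]
def proj(s,X):
    c=np.array(s['R'])@X+np.array(s['t']); return np.array([s['fx']*c[0]/c[2]+s['cx'],s['fy']*c[1]/c[2]+s['cy']])
E
python3 - <<'E'
from h import *
for n in ['scene','top']:
    s=snap(n,n); o,_=ray(s,(320,240)); print(n,s['fx'],o, np.round(s['R'],3).tolist())
print(r.sense())
E
```

```text
scene 537.230813473364 [-0.2967762  -0.95370466  0.76777289] [[0.77, -0.638, 0.003], [-0.29, -0.354, -0.889], [0.568, 0.684, -0.458]]
top 502.82352401561354 [0.36770455 0.01729419 1.4239466 ] [[-0.002, -1.0, 0.025], [-0.994, -0.0, -0.107], [0.107, -0.026, -0.994]]
{'clock': 0.1, 'joints': array([ 6.33280340e+01,  5.25833357e+00,  7.05741556e+01, -5.28144144e-05,
        1.04267601e+02, -3.24931566e+00]), 'joint_vel': array([ 0.0908859 , -0.09409796, -0.12496231,  0.10202756, -0.03006752,
        0.02072089]), 'joint_torque': array([ 2.55366162e-03, -4.47857201e+01, -4.07569242e+01,  6.99766818e-02,
        2.84070085e-02, -1.42167009e-04]), 'tcp_pos': array([0.2385364 , 0.55059893, 0.40363263]), 'orientation': array([-1.79900067e+02, -5.62209118e-03,  1.56577332e+02]), 'contact_force': array([-0.76019275,  0.1055207 , -1.26952737]), 'torque': array([-0.06196959, -0.03299524, -0.01663509]), 'opening': 0.08778205619185685}
```

View pics/scene.png

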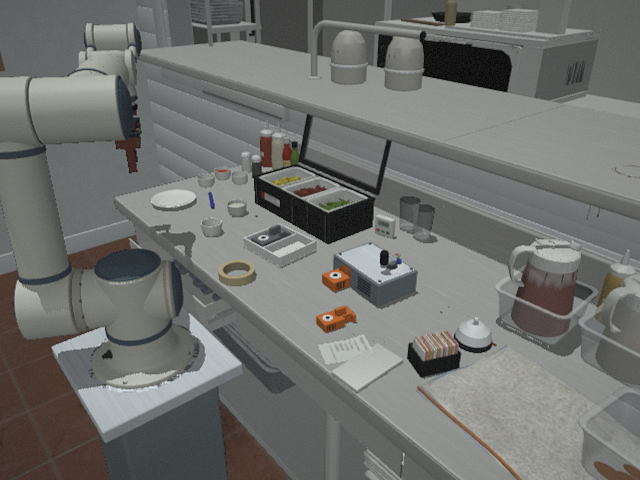

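View pics/top.png

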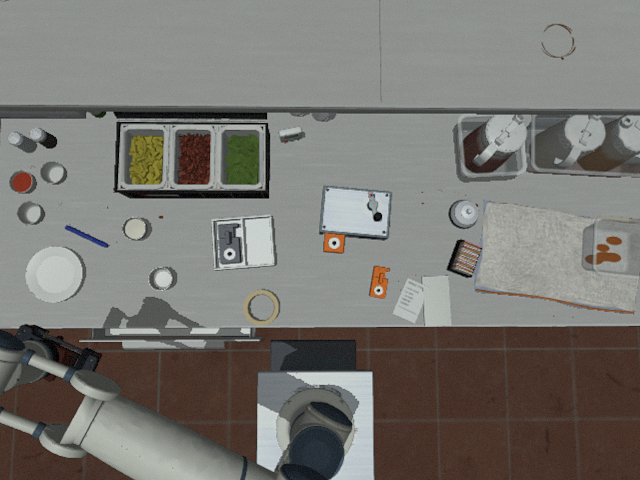

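Scene: winder with crank ≈(385,260); orange cassette at its front ≈(337,278); a smaller loose decoy ≈(337,318); tray ≈(280,243). Top: winder (355,212), knob ≈(376,212), cassette tail (334,243), tray (244,242), empty bay on the right.

Run:
```python
from h import *
a=load('top');b=load('scene')
for n,p,z in [('knob',(376,210),.112),('winder fl',(320,233),.066),('winder fr',(388,239),.066),('bl',(323,187),.066),('tail',(334,243),.03),('tray c',(244,242),.034),('decoy',(380,282),.02),('shelf edge',(320,107),.3)]:
    print(n,atz(a,p,z).round(3))
ca=cv2.resize(a['frame'][180:300,205:405],None,fx=4,fy=4,interpolation=cv2.INTER_CUBIC)
cv2.imwrite('pics/topcrop.png',ca[:,:,::-1])
def tryp(x,y,z,yaw):
    return r.inverse_kinematics([x,y,z],[180,0,yaw])
for yaw in (-90,0,90,180): print(yaw,[None if q is None else q.round(0) for q in (tryp(.5,-.05,.42,yaw),tryp(.5,.1,.42,yaw))])
```

```text
knob [ 0.584 -0.16   0.112]
winder fl [ 0.528 -0.013  0.066]
winder fr [ 0.511 -0.198  0.066]
bl [ 0.655 -0.021  0.066]
tail [ 0.504 -0.052  0.03 ]
tray c [0.506 0.197 0.034]
decoy [ 0.396 -0.181  0.02 ]
shelf edge [ 0.794 -0.008  0.3  ]
-90 [None, None]
0 [array([-10., -10.,  83.,  -0., 106.,  80.]), array([  7.,  -8.,  82.,  -0., 106.,  97.])]
90 [array([-10., -10.,  83.,   0., 106., -10.]), array([  7.,  -8.,  82.,  -0., 106.,   7.])]
180 [array([ -10.,  -10.,   83.,    0.,  106., -100.]), array([  7.,  -8.,  82.,   0., 106., -83.])]
```

View pics/topcrop.png

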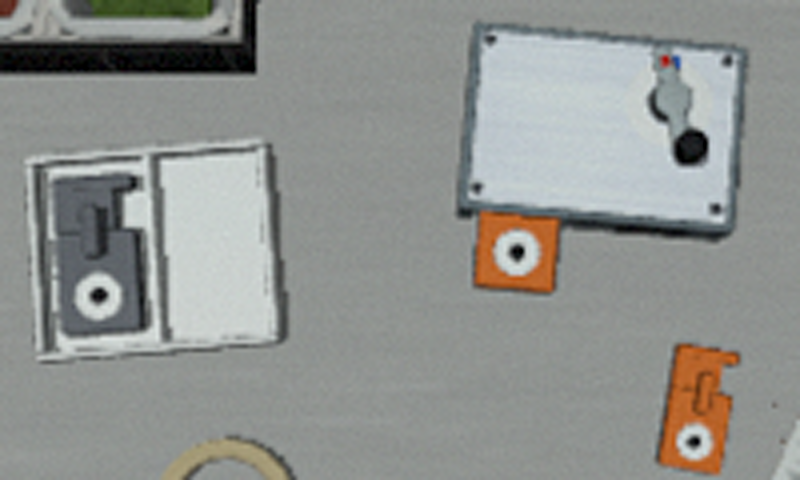

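Run:
```python
from h import *
r.reach([.46,-.10,.40],[180,0,90]); s=snap('wrist','w1'); print(ray(s,(320,240)),s['fx'])
r.reach([.50,.02,.40],[180,0,90]); s=snap('wrist','w2'); print(ray(s,(320,240)))
for X in ([.584,-.16,.112],[.504,-.05,.03],[.5,.2,.03]): print([proj(load(k),np.array(X)).round(0) for k in('w1','w2')])
print(r.sense()['clock'])
```

```text
(array([ 0.45970365, -0.02519175,  0.37906158]), array([ 3.75091768e-04, -2.82458521e-01, -9.59279439e-01])) 371.6653459462069
(array([0.49951319, 0.09507164, 0.37882283]), array([ 1.22103605e-04, -2.83074428e-01, -9.59097937e-01]))
[array([477., 308.]), array([416., 433.])]
[array([368., 159.]), array([324., 280.])]
[array([ 375., -186.]), array([321.,  -1.])]
3.2167
```

View pics/w1.png

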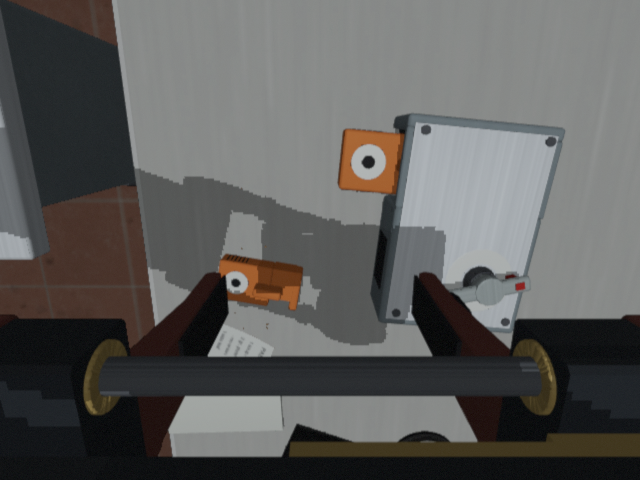

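View pics/w2.png

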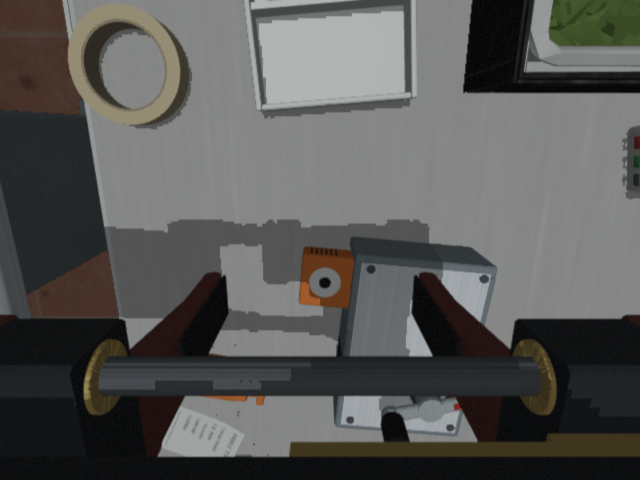

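w1: winder screws (426,130),(551,142),(396,313),(505,322); cassette disc (368,162); crank hub (489,290). w2: screws (371,269),(485,279),(348,422),(451,430); disc (325,283); tray's right wall corners near (256,109),(415,99).

Run:
```python
from h import *
T,S,A,B=load('top'),load('scene'),load('w1'),load('w2')
tc=lambda x,y:((x+.5)/4-.5+205,(y+.5)/4-.5+180)
P={'sFL':[(426,130),(371,269),(476,188)],'sBL':[(551,142),(485,279),(490,39)],'sFR':[(396,313),(348,422),(715,209)],'sBR':[(505,322),(451,430),(727,61)],'disc':[(368,162),(325,283),(517,252)]}
for k,(a,b,t) in P.items():
    X,e=tri([(A,a),(B,b),(T,tc(*t))]); print(k,X.round(4),np.round(e,1).tolist())
print('hub',tri([(A,(489,290)),(T,tc(671,100))]), 'knobtop z.13',atz(T,tc(690,146),.13))
print('tray rim corners',[atz(T,tc(*p),.034).round(4) for p in [(30,158),(268,142),(283,340),(40,358)]], atz(B,(260,107),.034),atz(B,(413,98),.034))
c=cv2.resize(S['frame'][230:310,315:425],None,fx=7,fy=7,interpolation=cv2.INTER_CUBIC)
cv2.imwrite('pics/sc.png',c[:,:,::-1])
```

```text
sFL [ 0.5451 -0.0235  0.0678] [[0.0, -1.2], [-0.0, -0.1], [0.4, -0.0]]
sBL [ 0.6482 -0.0332  0.0668] [[0.5, -0.8], [-0.2, -0.2], [0.3, 0.0]]
sFR [ 0.529  -0.1846  0.0727] [[-0.0, 0.1], [1.2, 0.1], [-0.0, 0.4]]
sBR [ 0.6319 -0.1952  0.0704] [[1.3, 0.4], [-0.4, -0.7], [0.1, 0.2]]
disc [ 0.5045 -0.0524  0.0318] [[0.6, -0.3], [-0.2, -0.1], [0.1, 0.1]]
hub (array([ 0.60167138, -0.15343816,  0.09130625]), [array([ 0.12030619, -0.09459918]), array([0.03279392, 0.03262472])]) knobtop z.13 [ 0.56459957 -0.16042323  0.13      ]
tray rim corners [array([0.5701, 0.2861, 0.034 ]), array([0.5816, 0.1214, 0.034 ]), array([0.4436, 0.1099, 0.034 ]), array([0.4314, 0.2764, 0.034 ])] [0.44664287 0.11497054 0.034     ] [0.58043928 0.12258835 0.034     ]
```

View pics/sc.png

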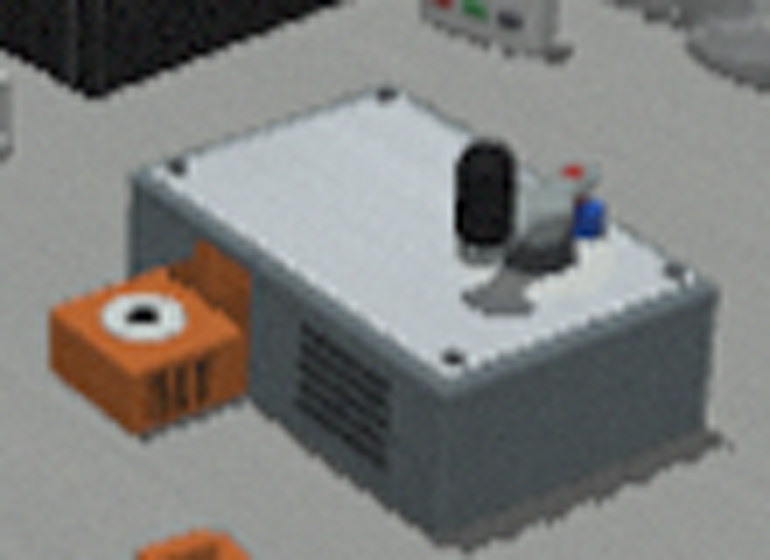

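```bash
cat > crank.py <<'E'
from h import *
T,S=load('top'),load('scene')
k,e=tri([(T,((690.5)/4-.5+205,(146.5)/4-.5+180)),(S,((487.5)/7-.5+315,(155.5)/7-.5+230))]); print('knobtop',k,np.round(e,1))
assert abs(k[2]-.13)<.008
C=np.array([.6017,-.1534]); K=np.array([.5646,-.1604]); K=C+(K-C)/np.linalg.norm(K-C)*.038
z=.118+.163
r.reach([*K,z+.10],[180,0,0]); r.servo_line([*K,z],speed=.12)
f0=r.sense()['contact_force']; r.grab(15); s=r.sense(); print('grip',s['opening'],s['contact_force']-f0,s['clock'])
if not .018<s['opening']<.026: raise SystemExit('no grip')
th0=np.arctan2(*(K-C)[::-1]); D=12; log=[]; slack=None
for i in range(1,int(2.9*360/D)):
    th=th0-np.deg2rad(i*D); u=np.array([np.cos(th),np.sin(th)])
    r.servo_line([*(C+.038*u),z],speed=.10); s=r.sense(); f=s['contact_force']-f0
    tan=-(f[0]*u[1]-f[1]*u[0]); rad=f[:2]@u; tan=-tan  # drag opposes clockwise motion
    log.append(tan); 
    if i%5==0: print(round(i*D/360,2),'tan %.1f rad %.1f z %.1f'%(tan,rad,f[2]),s['tcp_pos'][:2].round(4),round(s['clock'],1))
    if np.linalg.norm(f)>45: print('STOP force',f,i); break
    if i*D>1.2*360 and slack is None and max(np.abs(log[-3:]))<.35*np.median(np.abs(log[10:35])): slack=i; print('SLACK at',i*D/360)
    if slack and (i-slack)*D>=140: break
np.save('log.npy',log); print(i*D/360, r.sense()['opening'])
E
python3 crank.py
```

```text
knobtop [ 0.56559448 -0.16130492  0.12686082] [[ 0.2 -0.2]
 [-0.3  0. ]]
grip 0.021380920326975653 [ 0.89570523 -6.94882765 -1.08493671] 6.3833
0.17 tan -7.6 rad -4.7 z 0.4 [ 0.5764 -0.1264] 7.6
0.33 tan -6.6 rad -5.8 z 3.4 [ 0.6132 -0.1185] 8.9
0.5 tan -6.1 rad -4.1 z 2.5 [ 0.6386 -0.1449] 10.1
0.67 tan -10.5 rad 6.5 z -3.8 [ 0.628  -0.1814] 11.4
0.83 tan -9.6 rad 4.4 z -3.7 [ 0.5897 -0.1908] 12.6
1.0 tan -8.3 rad 0.8 z -1.8 [ 0.5642 -0.1621] 13.9
1.17 tan -7.9 rad -3.4 z 1.2 [ 0.5764 -0.1264] 15.1
1.33 tan -7.7 rad -5.4 z 2.8 [ 0.6131 -0.1185] 16.4
1.5 tan -1.7 rad -1.6 z 2.0 [ 0.6387 -0.1458] 17.6
SLACK at 1.5666666666666667
1.67 tan 0.5 rad 7.2 z -1.9 [ 0.6266 -0.1831] 18.9
1.83 tan 0.4 rad 6.8 z 0.7 [ 0.5882 -0.1902] 20.1
1.9666666666666666 0.021595639758929103
```

Run:
```python
from h import *
r.let_go(); p=r.sense()['tcp_pos']; r.servo_line([p[0],p[1],p[2]+.09],speed=.2)
yaw=-5.6; c,s_=np.cos(np.deg2rad(yaw)),np.sin(np.deg2rad(yaw)); X=np.array([c,s_])
tail=np.array([.5045,-.0524])-.004*X; z=.163+.023
r.reach([*tail,z+.12],[180,0,yaw]); 
snap('scene','s2')
r.servo_line([*tail,z],speed=.15); f0=r.sense()['contact_force']; r.grab(25); s=r.sense(); print('grip',s['opening'],s['contact_force']-f0)
if not .05<s['opening']<.062: raise SystemExit('bad grip')
for d in (.01,.04,.082):
    r.servo_line([*(tail-d*X),z],speed=.08); s=r.sense(); print(d,s['opening'],(s['contact_force']-f0).round(1))
r.let_go(); p=r.sense()['tcp_pos']; r.servo_line([p[0],p[1],.36],speed=.2); r.wait(.2)
s=snap('wrist','w3'); print(p,r.sense()['clock'])
```

```text
grip 0.05588738506843626 [-0.68268006  1.12909299  0.85639855]
0.01 0.05584725637920363 [-3.7 -0.2  4.6]
0.04 0.055934943527399694 [-4.2  0.7  6.5]
0.082 0.05587820229101496 [-3.6  0.7  7.2]
[ 0.41892603 -0.04402189  0.18597719] 28.5
```

View pics/w3.png

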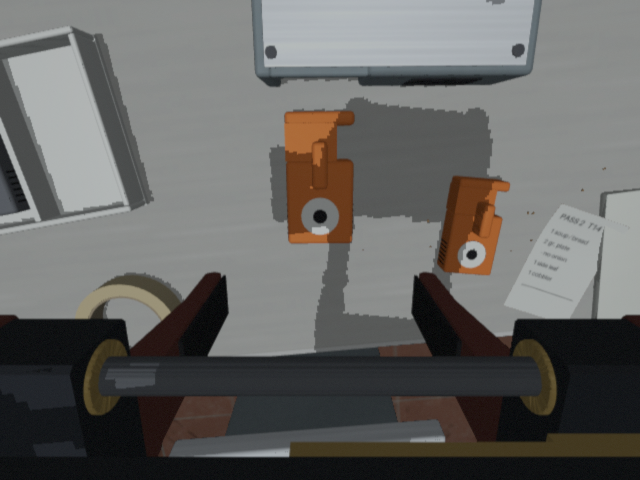

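Cassette is out flat on the table, disc (320,216), fin centre ≈(320,165); the smaller decoy is untouched at (470,225).

Run:
```python
from h import *
s=load('w3'); X=np.array([np.cos(np.deg2rad(-5.6)),np.sin(np.deg2rad(-5.6))])
d=atz(s,(320,216),.031)[:2]; e=atz(s,(320,165),.053)[:2]
print('disc',d,'expected',np.array([.5045,-.0524])-.0816*X,'fin',e,'from grip',np.array([.4189,-.0440])+.05*X)
# yaw from left edge of body (288,112)-(290,242)
a,b=atz(s,(288,243),.03),atz(s,(285,113),.03); print('len',np.linalg.norm(a-b),'yaw',np.degrees(np.arctan2(*(b-a)[1::-1])))
r.reach([.45,.15,.38],[180,0,4]); w=snap('wrist','w4'); t=snap('top','t2')
c=cv2.resize(t['frame'][200:300,240:400],None,fx=4,fy=4,interpolation=cv2.INTER_CUBIC)[:, :]
im=np.zeros((600,800,3),np.uint8); im[:300,:640]=w['frame'][:300]; im[300:600,:640]=c[40:340]
cv2.imwrite('pics/c4.png',im[:,:,::-1]); print(r.sense()['clock'])
```

```text
disc [ 0.42252279 -0.04492905] expected [ 0.42328944 -0.04443724] fin [ 0.46682069 -0.04928011] from grip [ 0.46866137 -0.04887914]
len 0.10691873170908366 yaw -5.723005542799537
29.4083
```

View pics/c4.png

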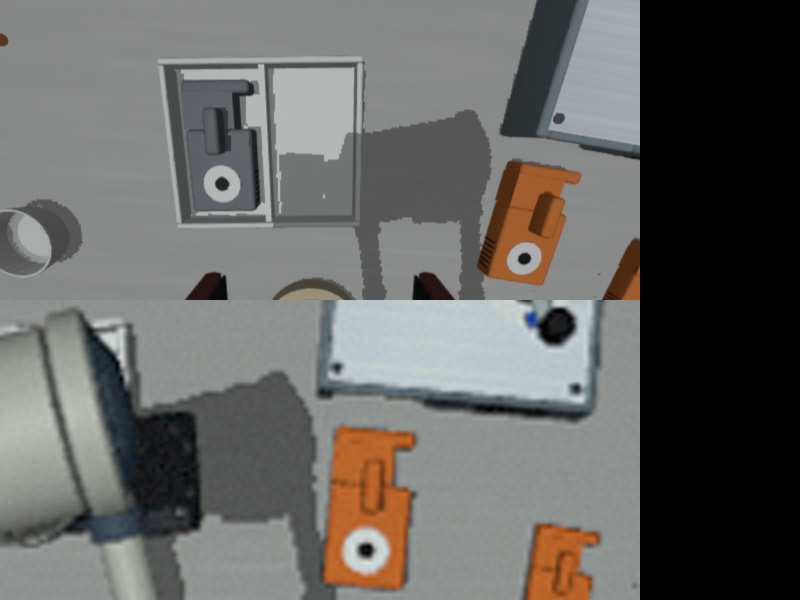

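w4/top crop: tray rim corners ≈(160,60),(363,58),(359,226),(179,226); cassette fin ≈(548,212) in w4, (372,487) in the composite; blue lug is now beside the knob, away from the pin, confirming slack.

Run:
```python
from h import *
T,T2,W3,W4=load('top'),load('t2'),load('w3'),load('w4')
tc=lambda x,y:((x+.5)/4-.5+205,(y+.5)/4-.5+180)
f,e=tri([(W3,(320,165)),(W4,(549,212)),(T2,(240+372.5/4-.5,200+227.5/4-.5))]); print('fin',f.round(4),np.round(e,1).tolist())
R=[]
for a,b in [((160,60),(30,158)),((363,58),(268,142)),((359,226),(283,340)),((179,226),(40,358))]:
    X,e=tri([(W4,a),(T,tc(*b))]); print(X.round(4),np.round(e,1).tolist(), atz(W4,a,.034)[:2].round(4)); R.append(X)
R=np.array(R); c=R.mean(0); v=R[0]-R[1]+R[3]-R[2]; yaw=np.degrees(np.arctan2(-v[0],v[1])); u=R[0]-R[3]+R[1]-R[2]; yaw2=np.degrees(np.arctan2(u[1],u[0]))
print('tray',c,yaw,yaw2,np.linalg.norm(v)/2,np.linalg.norm(u)/2)
# divider & right wall inside: floor patch of right bay w4
print('divider rear/front top',atz(W4,(264,66),.034).round(4),atz(W4,(270,221),.034).round(4))
```

```text
fin [ 0.467  -0.0489  0.0422] [[-0.5, -1.4], [-1.5, 2.6], [0.4, -0.5]]
[0.5701 0.2868 0.0303] [[-0.1, -0.7], [0.0, 0.2]] [0.569  0.2853]
[0.5835 0.1222 0.0228] [[0.0, 0.2], [-0.0, -0.1]] [0.5817 0.1233]
[0.4431 0.1113 0.0296] [[1.3, -0.7], [-0.4, 0.3]] [0.4435 0.113 ]
[0.4314 0.2768 0.0298] [[-0.5, -0.2], [0.1, 0.1]] [0.4323 0.2749]
tray [0.50701377 0.19930784 0.02812995] 4.354782329711195 4.291082696665895 0.16556230166201705 0.14000054705278586
divider rear/front top [0.5703 0.2021 0.034 ] [0.4426 0.1932 0.034 ]
```

Run:
```python
from h import *
g=.163; F=[.4675,-.0490]; P=[.5236,.1596]
r.reach([*F,g+.13],[180,0,-5.6]); r.servo_line([*F,g+.053],speed=.12); r.grab(45); s=r.sense(); print('grip',s['opening'])
if not .009<s['opening']<.015: raise SystemExit('bad')
z0=s['contact_force']; r.servo_line([*F,g+.14],speed=.12); r.wait(.3); s=r.sense(); print('lift',s['opening'],s['contact_force']-z0)
r.reach([*P,g+.14],[180,0,4.2]); r.wait(.2); f=r.sense()['contact_force']
r.servo_line([*P,g+.075],speed=.1)
for z in (.068,.064,.061,.0595,.0585):
    r.servo_line([*P,g+z],speed=.04); s=r.sense(); d=s['contact_force']-f; print(z,d.round(1))
    if d[2]>4: break
    if np.linalg.norm(d[:2])>6: print('snag'); raise SystemExit
s=snap('wrist','w5'); snap('scene','s5'); print(s and r.sense()['clock'])
b=load('s5')['frame'][215:275,235:325]; im=np.zeros((600,640,3),np.uint8); im[:300]=s['frame'][:300]; im[300:600,:450]=cv2.resize(b,None,fx=5,fy=5,interpolation=cv2.INTER_CUBIC)
cv2.imwrite('pics/c5.png',im[:,:,::-1])
```

```text
grip 0.011880422397260287
lift 0.011714097648572293 [-0.82721004 -0.59245711 -1.13007183]
0.068 [1.  0.7 1.1]
0.064 [-0.4 -0.1  1. ]
0.061 [-0.1  0.6  1.3]
0.0595 [0.4 0.6 1.4]
0.0585 [-0.5  0.1  0.6]
36.6917
```

View pics/c5.png

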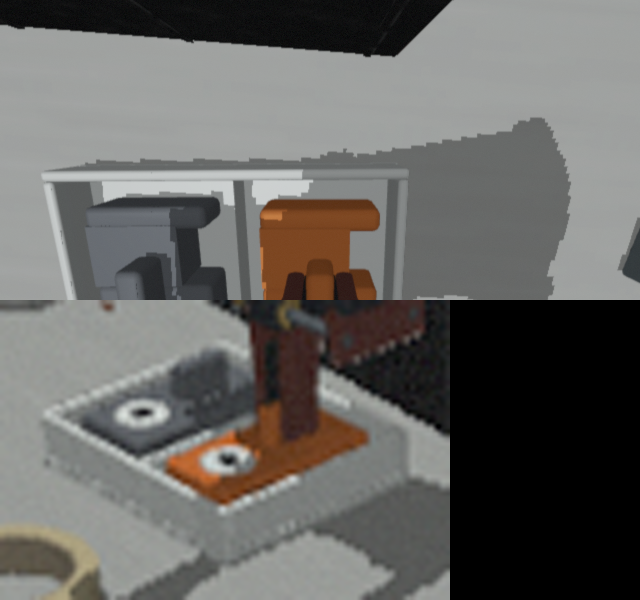

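The cassette sits inside the empty bay between the divider (240) and the right wall (395), level, with clearance. Release and check.

Run:
```python
from h import *
r.servo_line([.5236,.1596,.163+.0575],speed=.04); print(r.sense()['contact_force'].round(1))
r.let_go(); r.servo_line([.5236,.1596,.163+.14],speed=.15); r.reach([.45,.15,.38],[180,0,4]); r.wait(.3)
s=snap('wrist','w6'); cv2.imwrite('pics/c6.png',cv2.resize(s['frame'][40:240,140:400],None,fx=3,fy=3,interpolation=cv2.INTER_CUBIC)[:,:,::-1]); print(r.sense()['clock'])
```

```text
[ 0.2 -0.   0.6]
39.7333
```

View pics/c6.png

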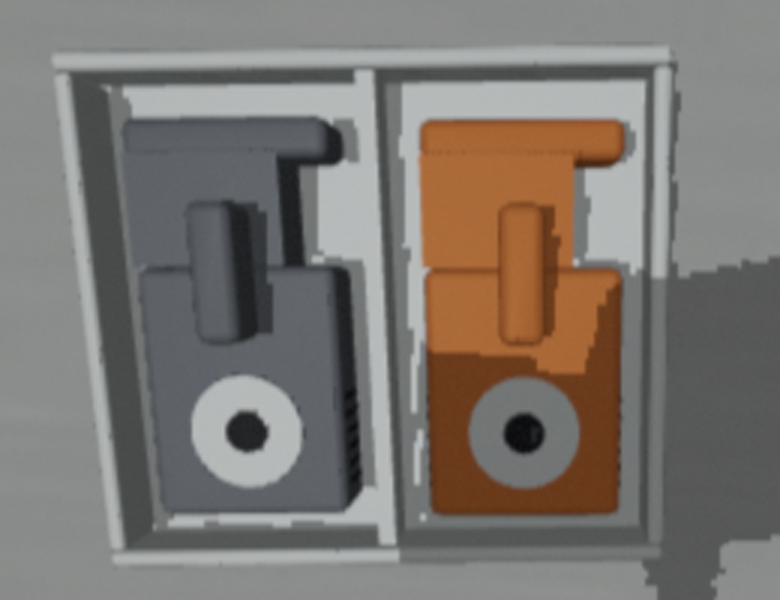

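The cassette lies flat and centred, fin up, with a gap all round, and the grey cassette looks unmoved.

Run:
```python
from h import *
w=load('w6'); d=atz(w,((524.5)/3-.5+140,(432.5)/3-.5+40),.036); f=atz(w,(521.5/3-.5+140,(272.5)/3-.5+40),.058); print(d,f,'target fin [.5236 .1596]')
print(r.hand_in(), r.sense()['clock'])
```

```text
[0.47896926 0.15617598 0.036     ] [0.52321627 0.15953158 0.058     ] target fin [.5236 .1596]
the job is handed in; nothing more can be done
the job is handed in; nothing more can be done
```

The job is done and handed in, with the robot's clock at about 40 s of the 72 s allowed.

- **Crank:** I turned it clockwise. The drag at the knob was about 6 to 10 N and dropped to about 0.5 N near 1.5 turns. I stopped at 1.97 turns. A later picture showed the blue lug left behind, away from the catch pin.
- **Drawing out:** I pulled the orange cassette 82 mm straight out by its tail, let go of it flat on the table, then took it again by the fin.
- **Placing:** I lifted it and set it in the tray's empty bay. The last picture shows it flat, fin up, with a gap all round. The fin measured within about 1 mm of its target. The grey cassette looked unmoved.

**Checks that disagreed or were weak:**
- The tray rim triangulated at 23 to 30 mm high against the 34 mm given. The fin point had a height error of about 1 cm, so I used the given heights there.
- The slot's offset in the winder came out about 3 mm off the text. I used the position measured on the cassette itself instead.
- I saw no clear contact force when setting the cassette down, so that it rests on the floor of the bay is judged from the final height command and the picture.
- I did not check the bystanders in a last picture.

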